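Seat a punch in the V-block against its stop

ROBOT

A 6-joint arm with a two-finger parallel gripper is mounted at the origin on the work surface. World frame = base frame: x ahead of the robot, y to its left, z up, the work surface at z = 0. Lengths are in mm, angles in rad, forces in N, time in s.
With the tool pointing down it reaches from about 400 to 825 mm from the base axis. Payload 7 kg.
Tool frame: the origin (TCP) lies at the very end of the fingers, on their centre line; the grasp point (between the pads) lies 19 mm behind it; z points along the fingers, y is the line along which they close (so a half turn about z gives the same grasp; the last joint's range is limited). The gripper opens to 88 mm and grips with 3 to 60 N. Pads are 19 mm wide; open, the fingers measure 130 mm over their backs; the gripper's body (78 mm by 193 mm) begins 47 mm behind the grasp point.
Start: joints at [1.416, 0.359, 0.012, 0, -1.224, -0.288], TCP at [289.223, 609.873, 226.561] pointing down, gripper open.
Joint ranges: [-3.07, 3.07], [-1.43, 2.12], [-1.02, 1.25], [-3.03, 1.67], [-3.05, -0], [-3.03, 3.03]. Speed limits (rad/s): [2.39, 2.39, 3.01, 3.14, 3.14, 3.14].

INTERFACE

Orientations are given as a rotation vector (axis times angle).
In Python, from station import robot, open_gripper, clamp, planner, eyes, finder gives the robot as it stands. Calls block until the motion is done:
- robot.goto(position, orientation): joint-space move of the TCP to a pose.
- robot.servo_line(position, ori=None, velocity=150, f_stop=None): straight line of the TCP; ori=None keeps the orientation; velocity is the mean speed in mm/s. With f_stop (N) it stops when the force on the tool has changed by that much, and returns True; else False.
- robot.movej(angles): joint-space move.
- open_gripper() and clamp(squeeze=None): open the fingers fully, or close them until they stop; squeeze is the grip in N (None keeps the last).
- robot.pause(seconds).
- planner.inverse_kinematics(position, orientation): joint angles nearest the present ones, or None.
- eyes.grab_frame(name): name is "scene" or "top" or "wrist"; returns the picture (400x640x3 uint8, blue, green, red); there is no depth.
- eyes.camera_model(name): a dict with "K" (3x3 intrinsics, pixels), "R" (3x3) and "t" (3): a world point X has camera coordinates R X + t. Camera axes: x right, y down, z forward; pixel columns grow to the right and rows downward; lengths in mm; the calibration is good to about 2 mm. The wrist camera is an equidistant fisheye: a pixel r from the principal point sees the ray r / f radians off the axis. A picture is of the moment at which its call begins: read the wrist's pose just before it. camera_model takes no time and is no camera call; for the wrist camera it gives the pose at the moment of the call.
A pose or a line that the arm cannot do raises robot.PlanningError and nothing moves.
- robot.hand_in(): hands the job in; it is judged then, once.
Trained networks look in the newest picture that a camera, given by its name, has taken for a name from the list of things; names that differ only in an ending like _2 or _b are one class to them, and where a whole thing is asked for, a point or a joint stands for the part that bears it (a point fixed in the world has none). Each returns a list of dicts, best first, with "confidence" (0 to 1); they miss things now and then, are a little off and sometimes report something else, mostly with a low value. They report only what shows in the picture. A call takes as long as a camera call. They do not tell look-alikes from the thing itself.
- finder.recognise(camera, name): "centre" ([x, y, z] in mm, in world coordinates, good to about 4 mm: the middle of the surface that is visible of it).
Readings, each from a call of its own:
- robot.get_clock(): time.
- robot.get_q(): joint angles.
- robot.get_dq(): joint speeds.
- robot.get_joint_torque(): joint torques, N m.
- robot.get_tcp_pos(): TCP position.
- robot.get_ee_rot(): TCP orientation.
- robot.get_wrist_force(): force on the tool from outside, world axes, zero at the start.
- robot.get_ft_torque(): the same for the moment, N m.
- robot.get_grip_width(): finger opening in mm.
- robot.get_grip_force(): force on a finger pad.
Only numpy, scipy, OpenCV 4.12 (cv2) and the standard library are available. Lean on these libraries where they do the work, as an engineer would, in place of code of your own. Each camera call takes 0.05 s, during which the arm holds its last target. There are 200 camera calls.

TASK

Take the long round steel punch from its wooden rest, lay it in the groove of the V-block fixture with its tapered tip towards the stop, and slide it under the sprung hold-down until the tip butts against the stop pin. Feel for the stop and press the punch home with about 8 N for a moment, never with more than 10 N on the stop. Let go, leaving it lying on both flanks and touching the stop, and leave everything else where it is.

Things in the scene. Friction and masses are not known exactly. Their poses are not given: they have to be found in the camera images.
- punch: Long round punch: bright steel rod, diameter 16, length 148, about 0.2 kg (varies). Origin at its centre, on the axis; +x to the tapered tip (last 14 mm taper to a flat of diameter 10). The tail is flat, full width, 74 mm behind the origin. It may roll: y, z arbitrary. Starts level in two wooden notches, axis 30 mm above the bench, tip away from the robot (within 0.65 rad of +x).
- punch_tip (a point): Centre of the flat at the punch's tapered tip, 74 mm from its centre along +x.
- groove (a point): V-block fixture, fixed, yaw varies. Point on the axis of a seated punch, 48 mm above the bench, over the middle of the base plate (210 x 80 x 12); +x along the groove to the stop. Two steel V-blocks 50 wide, 90-degree groove: front at x -60 to -38, rear x +8 to +50; between them an open gap where fingers fit beside the punch. Groove bottom 11.3 below the point, block tops 1.3 below.
- tip_lay (a point): A point on the groove axis, 30 mm along +x from the groove point: lay the punch in from above with its tip about here, short of the hold-down; both V-blocks then carry it. From here the tip is pushed 24 to 50 mm along +x to the stop. When home, the tail still sticks 5 to 34 mm out of the front V-block, free to be pushed on.
- left_flank: The +y flanks of both V grooves (45-degree steel faces). Origin on the bench below the groove point; axes as the groove.
- right_flank: The -y flanks of both V grooves. Origin on the bench below the groove point; axes as the groove.
- holddown (a joint): Sprung ball plunger (ball diameter 12) in a gantry over the groove at x +42; gantry posts at y +-31, top 98 mm above the bench. Value = lift in m: 0 at rest, ball 2.5 mm lower than the top of a seated punch; 0.0025 on the punch. Presses with 1.6 to 2.6 N. The taper lifts it by itself: sliding the punch takes 1 to 4 N, growing under the ball; at the stop it rises further.
- stop: The back stop: fixed aluminium bracket (origin on the bench, 98 mm along the groove from the groove point) holding a brass pin on the punch's axis, diameter 11, facing the punch. The pin is set anew each time: its face is somewhere 54 to 80 mm along from the groove point; this pose does not tell where. It is sprung: 0.5 N to start, then 2.5 N/mm, damped, solid after 3 mm. Bear on it with 3.5 N or more for 0.2 s, never over 10 N.
- short_punch: Dark square punch, 12 x 12 x 108, on the other wooden rest: leave alone. Origin at its centre. Both rests are alike and may swap places: base 130 x 36 x 8, two notched blocks 12 long and 34 wide, 29 high, 46 mm fore and aft of the middle, a gap of 80 between them for fingers.
- cuff: Brass bangle, diameter 62, 18 high, on the purple book. Leave alone.
- hammer: Hammer lying on the bench. Leave alone.
- tin: Small round tin, diameter 60, 45 high. Leave alone.
- ring_gauge: Steel taper mandrel on a round foot 50 across, 120 high. Leave alone.
- tape_roll: Yellow ring, diameter 60, 20 high. Leave alone.
Not all that is in view belongs to the job. Leave any red look-alike of the punch alone.

How it is judged:
By the outcome, as a careful person would: the job done as asked, in the order asked, and still so for the second after the job is handed in, with the robot touching nothing.
It also fails if it takes over 69 s, if anything falls off the work surface, if the arm or the gripper's body presses on something with over 40 N, if the wrist force passes 120 N, or if a joint passes its speed limit or range.

## Working session

There is one attempt and no reset: what is moved stays moved. The work goes in short steps, each a Python script; the robot and the scene stay as the last script left them, time stands still between calls to the robot, and variables do not carry over. Pictures are saved under pics/ and viewed, at most 10 in all, crops included, and the job is handed in when it is done.

```bash
ls; mkdir -p pics; python3 - <<'E'
from station import *
import cv2
for c in("top","scene"):
    cv2.imwrite(f"pics/{c}1.png",eyes.grab_frame(c))
    for n in("punch","groove","stop","holddown","left_flank","right_flank","short_punch"):
        try:
            print(c,n,[(([round(float(v)) for v in d["centre"]]),round(d["confidence"],2)) for d in finder.recognise(c,n)[:4]])
        except Exception as e: print(c,n,e)
m=eyes.camera_model("top");print(m)
print(robot.get_clock(),robot.get_ee_rot())
E
```

```text
pics
top punch [([694, 483, 13], 0.82), ([507, 244, 37], 0.77), ([333, -92, 10], 0.56), ([521, 408, 14], 0.55)]
top groove [([567, 36, 6], 0.83)]
top stop [([660, 24, 54], 0.6)]
top holddown []
top left_flank [([579, 46, 40], 0.63), ([578, 34, 44], 0.52)]
top right_flank []
top short_punch [([487, -229, 31], 0.75), ([579, 45, 43], 0.71)]
scene punch [([336, -96, 18], 0.66), ([329, 172, 16], 0.64)]
scene groove [([605, 24, 19], 0.9)]
scene stop [([665, 20, 55], 0.62), ([741, -237, 26], 0.52), ([797, 13, 37], 0.3)]
scene holddown []
scene left_flank [([526, 46, 38], 0.44)]
scene right_flank []
scene short_punch []
{'K': array([[375.38262481,   0.        , 318.94898777],
       [  0.        , 375.38262481, 196.81823133],
       [  0.        ,   0.        ,   1.        ]]), 'R': array([[ 0.022221  , -0.99972252,  0.00781677],
       [-0.99346697, -0.02295602, -0.1117873 ],
       [ 0.11193572, -0.00528168, -0.99370141]]), 't': array([  25.93386094,  557.37862632, 1055.66186709])}
0.8 [-3.06489028e+00  6.89847037e-01 -4.03527506e-05]
```

View pics/top1.png

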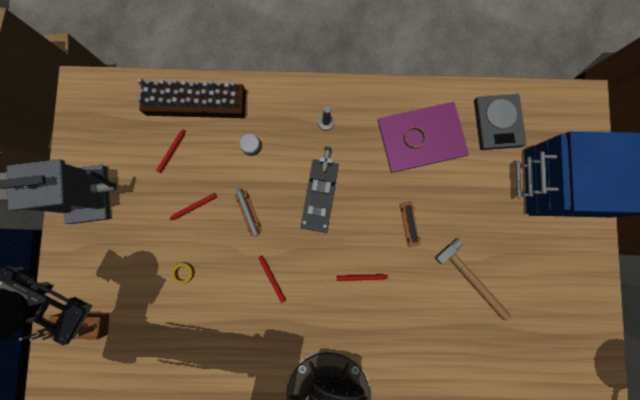

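View pics/scene1.png

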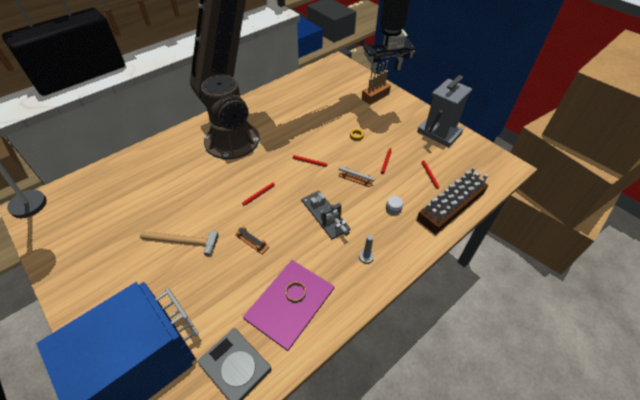

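The candidates in the top picture are:
- Bright steel rod at (247,211), on a wooden rest.
- Red look-alikes at (171,150), (193,206), (272,279) and (362,277).
- Dark square punch at (410,224), on the other rest.

The steel rod is the one that fits the description. The fixture is at (320,195), with the stop at (326,155). Next I'll take a closer look with the wrist camera.

```bash
cat > h.py <<'E'
from station import *
import numpy as np, cv2
def down(yaw): return np.pi*np.array([np.cos(yaw/2),np.sin(yaw/2),0])
def wray(m,uv):
    K=m["K"];x=(uv[0]-K[0,2])/K[0,0];y=(uv[1]-K[1,2])/K[1,1];r=np.hypot(x,y)+1e-12
    return m["R"].T@np.array([np.sin(r)*x/r,np.sin(r)*y/r,np.cos(r)])
def w2z(m,uv,z):
    d=wray(m,uv);c=-m["R"].T@m["t"];return c+d*(z-c[2])/d[2]
def proj(m,X):
    p=m["R"]@np.asarray(X,float)+m["t"];r=np.arctan2(np.hypot(p[0],p[1]),p[2]);q=p[:2]/(np.hypot(p[0],p[1])+1e-9)*r
    return np.array([m["K"][0,0]*q[0]+m["K"][0,2],m["K"][1,1]*q[1]+m["K"][1,2]])
def snap(name):
    m=eyes.camera_model("wrist");im=eyes.grab_frame("wrist");cv2.imwrite(f"pics/{name}.png",im);np.savez(f"pics/{name}.npz",**m);return m,im
E
python3 - <<'E'
from h import *
robot.goto([560,36,290],down(-.12))
m,im=snap("fix")
for n in("groove","stop","holddown","left_flank","right_flank"):
    print(n,[(np.round(d["centre"]).tolist(),round(d["confidence"],2)) for d in finder.recognise("wrist",n)[:3]])
print(m["K"],-m["R"].T@m["t"],m["R"][2])
robot.goto([490,240,230],down(.39))
m,im=snap("pun")
print([(np.round(d["centre"]).tolist(),round(d["confidence"],2)) for d in finder.recognise("wrist","punch")[:3]])
print(-m["R"].T@m["t"],robot.get_clock(),robot.get_q(),robot.get_tcp_pos())
E
```

```text
groove [([576.0, 33.0, 9.0], 0.67)]
stop [([665.0, 22.0, 54.0], 0.73)]
holddown []
left_flank [([574.0, 47.0, 43.0], 0.53)]
right_flank [([573.0, 35.0, 44.0], 0.9)]
[[309.70691629   0.         324.90375421]
 [  0.         309.70691629 204.76359147]
 [  0.           0.           1.        ]] [624.54165021  29.89309756 448.33600471] [-0.24365332  0.02929103 -0.96941998]
[([525.0, 401.0, 17.0], 0.92), ([638.0, 505.0, 16.0], 0.74), ([346.0, 181.0, 15.0], 0.71)]
[550.19107081 265.86898224 388.86791528] 4.375 [ 8.12866833e-01  1.43433114e-01 -2.68804540e-01  2.40482516e-04
 -1.15784993e+00  1.14596736e+00] [490.65797227 239.24618921 230.47737016]
```

View pics/fix.png

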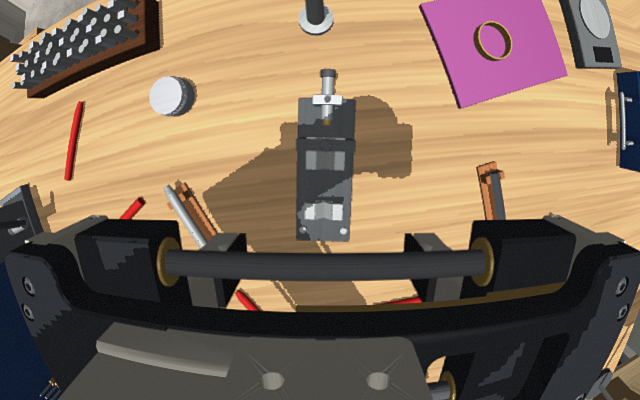

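View pics/pun.png

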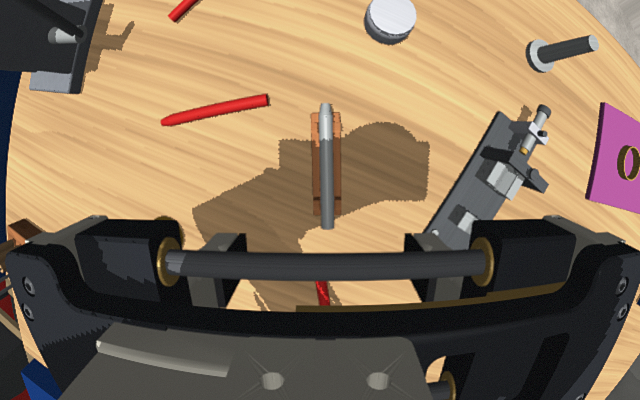

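The fix picture shows the fixture: base plate corners at about (299,98), (354,98), (296,240) and (349,241), with the stop at (327,95). The pun picture shows the steel rod running from tip (326,104) to tail (327,227) on its wooden rest. I'll confirm both in one enlarged crop.

```bash
python3 - <<'E'
import cv2,numpy as np
a=cv2.imread("pics/pun.png")[95:240,280:375];b=cv2.imread("pics/fix.png")[90:245,285:367]
a=cv2.resize(a,None,fx=4,fy=4,interpolation=cv2.INTER_CUBIC)[:580];b=cv2.resize(b,None,fx=3.7,fy=3.7,interpolation=cv2.INTER_CUBIC)
h=580;o=np.zeros((h,a.shape[1]+b.shape[1],3),np.uint8);o[:a.shape[0],:a.shape[1]]=a;o[:b.shape[0],a.shape[1]:]=b[:h]
o=np.clip(o*1.3,0,255).astype(np.uint8);cv2.imwrite("pics/crop.png",o);print(o.shape)
E
```

```text
(580, 683, 3)
```

View pics/crop.png

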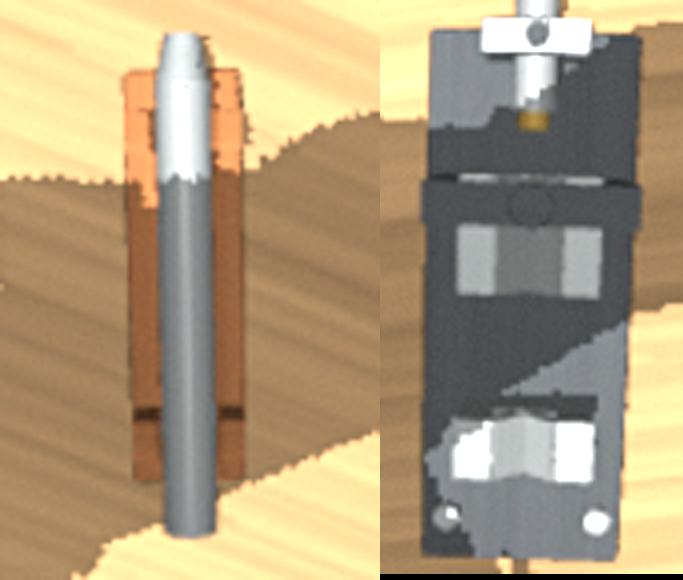

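Confirmed: the crop shows a bright steel rod on the wooden rest, with the tapered tip at the top at crop (184,33) and the tail at (191,537). In the fixture half, the front V-block spans (451–594, 420–482), the rear block's near edge is at y 297, and the brass pin face is at (534,130).

```bash
python3 - <<'E'
from h import *
from scipy.optimize import least_squares
mp=dict(np.load("pics/pun.npz"));mf=dict(np.load("pics/fix.npz"))
P=lambda x,y:(280+(x+.5)/4-.5,95+(y+.5)/4-.5)
F=lambda x,y:(285+(x-380+.5)/3.7-.5,90+(y+.5)/3.7-.5)
A=w2z(mp,P(183,80),30);B=w2z(mp,P(190.5,520),30)
d=A-B;yaw=np.arctan2(d[1],d[0]);tip=w2z(mp,P(184,33),35);tail=w2z(mp,P(190.7,537),38)
print("punch yaw",yaw,"tip",tip,"tail",tail,"mid",(tip+tail)/2,"len",np.linalg.norm((tip-tail)[:2]))
pts=[(-60,25,46.7,451,482),(-60,-25,46.7,594,482),(8,25,46.7,457,296),(8,-25,46.7,602,297),
(-105,40,12,422,555),(-105,-40,12,617,560),(105,40,12,430,30),(105,-40,12,640,37)]
def res(p):
    c,s=np.cos(p[2]),np.sin(p[2])
    return np.ravel([proj(mf,[p[0]+c*x-s*y,p[1]+s*x+c*y,z])-F(u,v) for x,y,z,u,v in pts])
r=least_squares(res,[570,35,-.12],loss="soft_l1");print(r.x,np.round(r.fun.reshape(-1,2),1).tolist())
g=r.x;X=w2z(mf,F(534,130),52);dd=X[:2]-g[:2]
print("pin face",X,"along",dd@[np.cos(g[2]),np.sin(g[2])],"lat",dd@[-np.sin(g[2]),np.cos(g[2])])
E
```

```text
punch yaw 0.408443516593119 tip [577.30757449 276.21297902  35.        ] tail [441.94067905 218.22523552  38.        ] mid [509.62412677 247.21910727  36.5       ] len 147.26430244613272
[ 5.62596335e+02  3.79728585e+01 -1.46516156e-01] [[1.0, -0.8], [-0.8, 0.2], [0.1, -0.4], [-0.9, 0.4], [0.1, 1.0], [0.4, 1.1], [-0.2, -0.4], [0.5, -0.6]]
pin face [628.43119626  27.86194257  52.        ] along 66.60560471377357 lat -0.39118800868087966
```

```bash
python3 - <<'E'
from h import *
yaw=.4084;s=22
p=np.array([509.6,247.2])+s*np.array([np.cos(yaw),np.sin(yaw)])
robot.goto([*p,90],down(yaw))
print("hit",robot.servo_line([*p,13.5],velocity=70,f_stop=8),robot.get_tcp_pos())
clamp(50);print(robot.get_grip_width(),robot.get_grip_force(),robot.get_wrist_force())
robot.servo_line([*p,150],velocity=100)
g=np.array([562.6,38.0]);gy=-.1465;e=np.array([np.cos(gy),np.sin(gy)])
q=g+(28-74+s)*e
robot.goto([*q,150],down(gy))
robot.servo_line([*q,75],velocity=100)
m,im=snap("over");print(robot.get_grip_width(),robot.get_wrist_force(),robot.get_clock(),robot.get_tcp_pos(),robot.get_q())
o=cv2.resize(im[60:300,250:410],None,fx=2.5,fy=2.5,interpolation=cv2.INTER_CUBIC);cv2.imwrite("pics/overc.png",o)
zt=75+17
for X in ([*(g+28*e),zt],[*(g-44*e),zt],[*(g+66.6*e),48]): print((proj(m,X)-[250,60])*2.5)
E
```

```text
hit False [530.1155042  256.19705894  13.98564821]
14.64483407811635 50.003095865249634 [ 2.45446071 -4.87886787  2.1015104 ]
14.977245800637949 [-0.37111886  0.01177132 -2.50083803] 10.7333 [539.45105396  41.80525228  75.7139553 ] [ 4.39868070e-01  2.89188856e-01 -4.77745894e-01  3.06728796e-04
 -8.02570783e-01  9.84624679e-01]
[194.92053773 241.81083905]
[193.32805534 588.55376394]
[193.6110638  65.1502867]
```

View pics/overc.png

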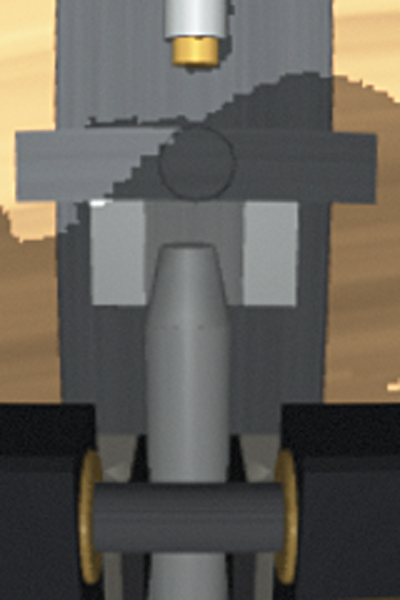

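The held rod sits at crop x≈187.5 while the groove centre is at 193.5–195. I'll shift about 1.3 mm to the right. The tip, at y 243, is where I planned it, short of the hold-down at y 130–203.

```bash
python3 - <<'E'
from h import *
g=np.array([562.6,38.0]);gy=-.1465;e=np.array([np.cos(gy),np.sin(gy)]);r=np.array([e[1],-e[0]])
q=g-24*e+1.3*r
robot.servo_line([*q,37],velocity=60);print(robot.get_tcp_pos(),robot.get_wrist_force())
print(robot.servo_line([*q,29],velocity=8,f_stop=4),robot.get_tcp_pos(),robot.get_wrist_force(),robot.get_ft_torque())
clamp(3);robot.pause(.2);print(robot.get_wrist_force(),robot.get_grip_width(),robot.get_clock())
open_gripper();robot.pause(.2);print(robot.get_wrist_force(),robot.get_clock())
t=robot.get_tcp_pos()
robot.servo_line([t[0],t[1],75],velocity=80)
m,im=snap("laid")
cv2.imwrite("pics/laidc.png",cv2.resize(im[60:300,250:410],None,fx=2.5,fy=2.5,interpolation=cv2.INTER_CUBIC))
E
```

```text
[538.82804135  40.2344865   37.00295556] [ 0.05136191 -0.60103426 -2.42060334]
True [539.04095189  40.58663144  31.47924726] [0.73678907 1.28956308 3.1205624 ] [ 0.41484323 -0.18292337 -0.08881406]
[2.47130192 3.37872356 2.59131067] 15.923036917130512 12.6333
[-0.07500734 -0.18126167  0.02155441] 14.0833
```

View pics/laidc.png

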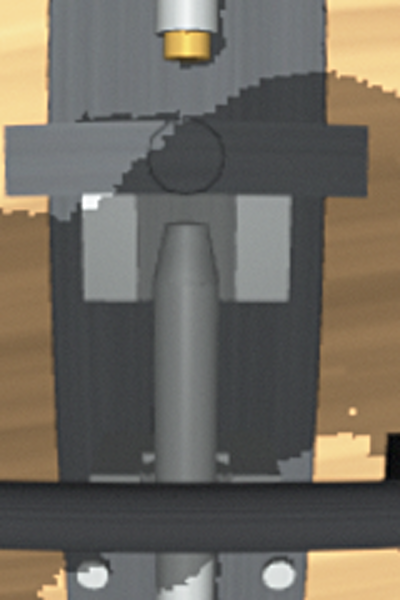

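The punch lies centred in the groove (x≈186), with its tip at y≈223, short of the hold-down. Next I'll push on the tail with closed fingers, stepping slowly near the stop while reading the force.

```bash
python3 - <<'E'
from h import *
g=np.array([562.6,38.0]);gy=-.1465;e=np.array([np.cos(gy),np.sin(gy)]);r=np.array([e[1],-e[0]]);g=g+1.1*r
at=lambda a,z:[*(g+a*e),z]
al=lambda:(robot.get_tcp_pos()[:2]-g)@e
F=lambda:-robot.get_wrist_force()[:2]@e
robot.servo_line(at(-24,115),velocity=120);clamp(20)
robot.goto(at(-150,115),down(gy));robot.servo_line(at(-150,41),velocity=100)
f0=F();print("f0",f0,robot.get_grip_width(),al())
hit=robot.servo_line(at(-115,41),velocity=15,f_stop=.8);a0=al();print("contact",hit,a0,F()-f0,robot.get_clock())
if hit:
    hit=robot.servo_line(at(a0+31,41),velocity=14,f_stop=6);print("slid",hit,al()-a0,F()-f0,robot.get_wrist_force(),robot.get_clock())
np.save("st.npy",[f0,a0])
E
```

```text
f0 0.13101144382658517 0.6064392134268405 -149.56997248505905
contact True -129.90591115044703 0.23857685812610938 19.5583
slid False 30.98471254749957 2.725908869628998 [-3.2054541  -2.15238121 -0.53698982] 21.9583
```

```bash
python3 - <<'E'
from h import *
g=np.array([562.6,38.0]);gy=-.1465;e=np.array([np.cos(gy),np.sin(gy)]);r=np.array([e[1],-e[0]]);g=g+1.1*r
at=lambda a,z:[*(g+a*e),z]
al=lambda:(robot.get_tcp_pos()[:2]-g)@e
f0,a0=np.load("st.npy")
F=lambda:-robot.get_wrist_force()[:2]@e-f0
a=a0+31;log=[]
while a<a0+48:
    a+=.4
    robot.servo_line(at(a,41),velocity=4,f_stop=3)
    f=F();log.append((round(al()-a0,2),round(f,2)))
    base=np.median([x[1] for x in log[-8:-2]]) if len(log)>3 else f
    if f-base>2.2 or f>6.5: break
print(log,robot.get_clock())
E
```

```text
[(np.float64(31.48), np.float64(3.15)), (np.float64(31.87), np.float64(2.36)), (np.float64(32.26), np.float64(2.0)), (np.float64(32.65), np.float64(2.09)), (np.float64(33.04), np.float64(2.96)), (np.float64(33.4), np.float64(1.95)), (np.float64(33.84), np.float64(2.26)), (np.float64(34.26), np.float64(2.7)), (np.float64(34.64), np.float64(3.41)), (np.float64(35.04), np.float64(3.38)), (np.float64(35.46), np.float64(1.87)), (np.float64(35.86), np.float64(2.71)), (np.float64(36.25), np.float64(2.63)), (np.float64(36.67), np.float64(2.48)), (np.float64(37.09), np.float64(2.47)), (np.float64(37.45), np.float64(2.03)), (np.float64(37.85), np.float64(2.89)), (np.float64(38.29), np.float64(2.16)), (np.float64(38.65), np.float64(2.48)), (np.float64(38.85), np.float64(4.15)), (np.float64(39.15), np.float64(4.36)), (np.float64(39.47), np.float64(3.94)), (np.float64(39.72), np.float64(6.32))] 27.7083
```

The stop is felt at about 38.6 mm, with sliding friction around 2.5 N. Next I'll press home to about 9.5 N at the wrist, which is about 7 N on the pin.

```bash
python3 - <<'E'
from h import *
g=np.array([562.6,38.0]);gy=-.1465;e=np.array([np.cos(gy),np.sin(gy)]);r=np.array([e[1],-e[0]]);g=g+1.1*r
at=lambda a,z:[*(g+a*e),z]
al=lambda:(robot.get_tcp_pos()[:2]-g)@e
f0,a0=np.load("st.npy")
F=lambda:-robot.get_wrist_force()[:2]@e-f0
a=al();log=[]
while a<a0+41.6:
    a+=.25
    robot.servo_line(at(a,41),velocity=3,f_stop=2.5)
    f=np.mean([F() for _ in range(3)]);log.append((round(al()-a0,2),round(f,2)))
    if f>9.1 or al()-a0>41.1: break
for _ in range(4): robot.pause(.15);log.append(("h",round(F(),2)))
print(log,robot.get_clock())
E
```

```text
[(np.float64(39.69), np.float64(5.22)), (np.float64(39.82), np.float64(5.02)), (np.float64(39.93), np.float64(6.16)), (np.float64(40.09), np.float64(6.04)), (np.float64(40.18), np.float64(7.43)), (np.float64(40.31), np.float64(8.5)), (np.float64(40.51), np.float64(7.9)), (np.float64(40.65), np.float64(8.92)), ('h', np.float64(8.89)), ('h', np.float64(8.21)), ('h', np.float64(8.48)), ('h', np.float64(8.47))] 30.3083
```

```bash
python3 - <<'E'
from h import *
g=np.array([562.6,38.0]);gy=-.1465;e=np.array([np.cos(gy),np.sin(gy)]);r=np.array([e[1],-e[0]]);g=g+1.1*r
at=lambda a,z:[*(g+a*e),z]
al=lambda:(robot.get_tcp_pos()[:2]-g)@e
f0,a0=np.load("st.npy")
F=lambda:-robot.get_wrist_force()[:2]@e-f0
a=a0+40.65;log=[]
for k in range(6):
    a+=.2
    robot.servo_line(at(a+.25,41),velocity=3,f_stop=2)
    f=np.mean([F() for _ in range(3)]);log.append((round(float(al()-a0),2),round(float(f),2)))
    if f>9.7 or al()-a0>41.15: break
for _ in range(4): robot.pause(.12);log.append(("h",round(float(F()),2)))
b=al()
robot.servo_line(at(b-4,41),velocity=4)
robot.servo_line(at(-150,41),velocity=60);robot.servo_line(at(-150,150),velocity=100)
robot.goto(at(-100,190),down(gy))
m,im=snap("end");print(log,robot.get_wrist_force(),robot.get_clock())
cv2.imwrite("pics/endc.png",cv2.resize(im[60:260,240:420],None,fx=3,fy=3,interpolation=cv2.INTER_CUBIC))
E
```

```text
[(39.89, -0.45), (39.26, 0.15), (39.17, 0.06), (39.11, -0.42), (39.02, 0.32), (38.96, -0.55), ('h', -0.0), ('h', -0.79), ('h', 0.63), ('h', -0.14)] [-0.52097507 -0.93396907 -0.93912496] 38.5083
```

View pics/endc.png

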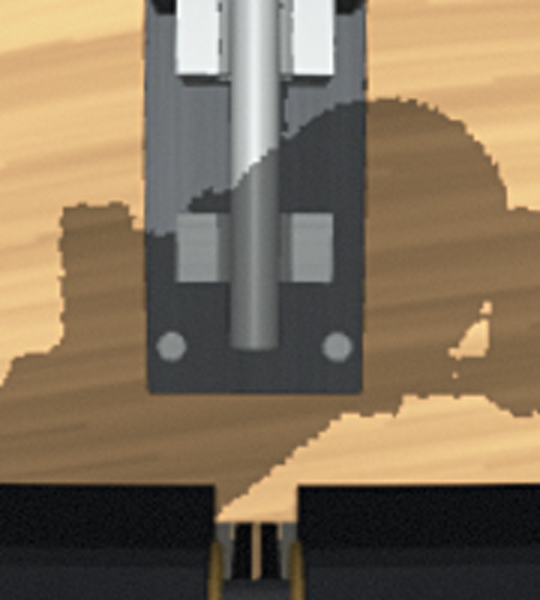

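The tail sticks out of the front V-block at (254,348) and the rod is centred in the groove. One check remains: the tip against the pin.

```bash
python3 - <<'E'
from h import *
g=np.array([562.6,38.0]);gy=-.1465;e=np.array([np.cos(gy),np.sin(gy)])
robot.goto([*(g-0*e),150],down(gy))
m,im=snap("tip");print(robot.get_clock())
cv2.imwrite("pics/tipc.png",cv2.resize(im[80:230,270:380],None,fx=4,fy=4,interpolation=cv2.INTER_CUBIC))
E
```

```text
39.0667
```

View pics/tipc.png

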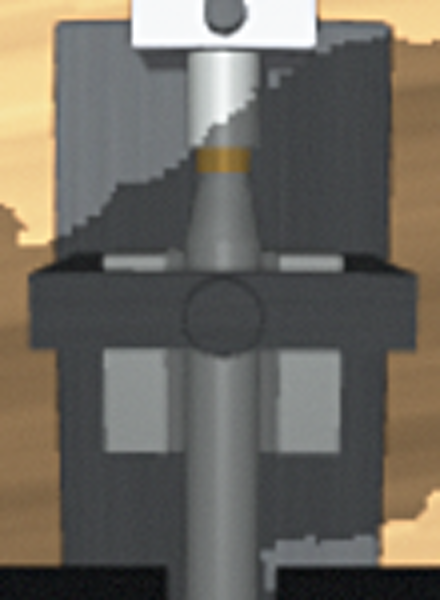

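The tip butts against the brass pin at (223,172) with no gap, the rod is seated in both blocks, and the gripper is clear, so I'm handing it in.

```bash
python3 - <<'E'
from station import robot
print(robot.hand_in(),robot.get_clock())
E
```

```text
the job is handed in; nothing more can be done
the job is handed in; nothing more can be done
```

The punch lies in the V-groove under the hold-down with its tip against the stop pin; the press read 8.2–8.9 N at the wrist, only about 6 N on the pin after friction (a second, firmer press did not take), and I've let go and handed the job in.

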